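Close the condiment box with its sliding lid

TASK

Close the wooden condiment box with its own lid, the larger of the two rectangular lids on the table: bring it in at the box's open end, under the two overhanging lips, slide it fully home against the closed end, and let go. Leave the smaller lid where it lies.

Things in the scene. Friction and masses are not known exactly. Their poses are not given: they have to be found in the camera images.
- box: Wooden condiment box, fixed, 136 long x 148 wide x 77 mm high, white pots inside. Origin on the table under the middle of the lid track; x along it from open to closed end, z up. Two side ledges, tops 45 mm up, carry the lid; two side lips overhang it (69 to 77 mm up, 80 mm gap between them for knob and fingers). Inner face of closed end at x = +62 mm; lid centre fully home at x = +2 mm, y = 0.
- box_mouth (a point): The open end of the box's lid track: middle of the opening, at the height of the ledges (45 mm above the table), 62 mm before the box's origin; axes as the box's. Slot for the lid: 24 mm high under the lips, 120 mm wide inside (7 mm side play each way), flaring by about 8 mm each side over the last 30 mm at the mouth. Nothing stands above ledge height in the opening.
- lid_knob (a point): The box's own lid, the larger of two: wooden board 120 long (its x) x 106 wide x 10 mm thick, about 0.12 kg, flat and loose on the table, with an upright round knob, 26 mm diameter, 36 mm tall, on its middle. The point is the knob's centre, 28 mm above the lid's underside (18 mm above the board's top). Its x, the 120 mm length, goes along the track, either way round; z up.
- small_lid_knob (a point): The smaller lid, of another box, to be left alone: a like board 90 long (its x) x 78 wide x 10 mm thick, loose, with the same round knob, 26 mm in diameter and 36 mm tall. The point is its knob's centre, 28 mm above its underside; z up.
Not all that is in view belongs to the job. What is shaped like the part that bears lid_knob but red or yellow is not meant.

How it is judged:
On the way:
1. the lid has been started into the track at the open end, under the lips, with 20 to 95 mm still to go (x of lid_knob in the frame of box between -0.093 and -0.018 m and y of lid_knob in the frame of box between -0.02 and 0.02 m and z of lid_knob in the frame of box between 0.06 and 0.092 m), for 0.05 s.
At the end, for the whole second after the job is handed in: The larger lid lies in the track, on the ledges and under both lips, within 12 mm of the closed end (its centre no farther than 10 mm outside the middle of the track), within 12 mm sideways and 10 degrees, level, let go and at rest; the smaller lid is within 40 mm of where it lay (x of lid_knob in the frame of box between -0.01 and 0.01 m and y of lid_knob in the frame of box between -0.012 and 0.012 m and z of lid_knob in the frame of box between 0.066 and 0.082 m and angle between the x axis of lid_knob and the x axis of box, either way round below 0.18 rad and angle between lid_knob's own z axis and vertical below 0.1 rad and linear speed of lid below 0.02 m/s and distance of small_lid_knob from where it was at the start of the episode below 0.04 m); the robot touches nothing.
It fails at once if the smaller lid is moved by more than 40 mm (distance of small_lid_knob from where it was at the start of the episode above 0.04 m).
It also fails if it takes over 37 s, if anything falls off the work surface, if the arm or the gripper's body presses on something with over 40 N, if the wrist force passes 120 N, or if a joint passes its speed limit or range.

ROBOT

A 6-joint arm with a two-finger parallel gripper is mounted at the origin on the work surface. World frame = base frame: x ahead of the robot, y to its left, z up, the work surface at z = 0. Lengths are in m, angles in rad, forces in N, time in s.
With the tool pointing down it reaches from about 0.3 to 1 m from the base axis. Payload 5.1 kg.
Tool frame: the origin (TCP) lies on the centre line of the jaws, within the pads' length; the fingertips stand 8 mm ahead of it and the grasp point (between the pads) lies 11 mm behind it; z points along the fingers, y is the line along which they close (so a half turn about z gives the same grasp; the last joint's range is limited). The gripper opens to 95 mm and grips with 3 to 60 N. Pads are 20 mm wide; open, the fingers measure 119 mm over their backs; the gripper's body (75 mm by 180 mm) begins 59 mm behind the grasp point.
Start: joints at [-1.236, 0.124, 1.65, -0, 1.367, -0.083], TCP at [0.264, -0.594, 0.223] pointing down, gripper open.
Joint ranges: [-2.61, 2.61], [-1.02, 2.33], [0.03, 2.71], [-1.35, 4.49], [0.32, 2.68], [-2.91, 2.91]. Speed limits (rad/s): [2.57, 2.57, 3.14, 3.14, 3.14, 3.14].

INTERFACE

Orientations are given as a rotation vector (axis times angle).
In Python, from workcell import env gives the robot as it stands.
- The arm moves only by the tool step_arm, never from a script. Its argument "rows" is a list of rows, each a list of 4 numbers: the shift along the world's x, y, z in m, then the turn about the world's z in rad. A call has 1 to 12 rows; each row shifts and turns the commanded pose from where the row before left it; what a row does not reach is not made up. A row lasts 1/8 s, in which the tool goes at most 62.5 mm and 10.7 degrees, less where a joint would pass 70% of its speed; a pose out of reach is approached as far as the arm can. A call with a gripper value outside its range is refused whole. "gripper" is the opening, from -1 (shut) to 1 (fully open), so that 0 is half open, set as the call begins (left out, the last holds). The fingers move at their own pace and stop on an object; "grip_force" is the grip in N (left out, the last holds). Time passes only in rows, so rows that do not move let the fingers close. It gives the time, the measured TCP pose, the force, the opening and the grip force at its end, in the units of the state.
- env.sense(): the state, without advancing time (a new reading comes with each control period).
- env.capture(name): name is "scene" or "top"; returns a dict with "frame" (420x560x3 uint8, red, green, blue), "z_map" (420x560 float32, m along the optical axis (not along the pixel's ray), 0 where there is no reading), "fov_y" (degrees; the focal length in pixels is half the picture's height over the tangent of half this angle, whatever the lens; pixels are square), "cx", "cy" (the principal point, pixels), "k1" (the pictures are not rectified: a ray, as slopes to the right and down, at radius r is drawn at 1 + k1 r^2 times it, then the intrinsics apply), "origin" and "attitude" of the camera in the world. Camera axes: x right, y down, z forward; pixel columns grow to the right and rows downward; lengths in m; the calibration is good to about 2 mm. A picture is of the moment at which its call begins.
- env.sign_off(): hands the job in; it is judged then, once.
Trained networks look in a picture, given as the dict that the camera call returned (one of the last four; its "shot" number tells which), for a name from the list of things; names that differ only in an ending like _2 or _b are one class to them, and where a whole thing is asked for, a point or a joint stands for the part that bears it (a point fixed in the world has none). Each returns a list of dicts, best first, with "conf" (0 to 1); they miss things now and then, are a little off and sometimes report something else, mostly with a low value. They report only what shows in the picture. A call takes as long as a camera call. They do not tell look-alikes from the thing itself.
- env.masks_of(picture, thing): "mask" (420x560 bool, what is visible of it) and "extent" ([centre column, centre row, width, height] in pixels, round what is visible of it).
The state is a dict: "time_s": time; "qpos": joint angles; "joint_vel": joint speeds; "effort": joint torques, N m; "ee_pos": TCP position; "eef_rot": TCP orientation; "contact_force": force on the tool from outside, world axes, zero at the start; "moment": the same for the moment, N m; "opening": opening from 0.0 (shut) to 1.0 (fully open); "grip_force": force on a finger pad.
Only numpy, scipy, OpenCV 4.12 (cv2) and the standard library are available. Lean on these libraries where they do the work, as an engineer would, in place of code of your own. Each camera call takes 0.05 s, during which the arm holds its last target. There are 200 camera calls.

## Working session

There is one attempt and no reset: what is moved stays moved. The work goes in short steps, Python scripts to look and compute and a tool call to move; the robot and the scene stay as the last step left them, time stands still between calls to the robot, and variables do not carry over. Pictures are saved under pics/ and viewed, at most 10 in all, crops included, and the job is handed in when it is done.

Besides the shell and the picture viewer there is one more tool, called after ">>>" by a JSON object that holds its "fn" and its "kwargs". step_arm: Moves the arm, as the interface text tells. Its arguments: {"type":"object","properties":{"rows":{"type":"array"},"gripper":{"type":"number"},"grip_force":{"type":"number"}},"required":["rows"]}

```bash
mkdir -p pics; cat > h.py <<'E'
import numpy as np, cv2
from scipy.spatial.transform import Rotation as R
from workcell import env
def att(p):
    a=np.array(p["attitude"],float)
    return a if a.shape==(3,3) else R.from_rotvec(a).as_matrix() if a.size==3 else R.from_quat(a).as_matrix()
def cloud(p):
    z=p["z_map"]; h,w=z.shape; f=h/2/np.tan(np.radians(p["fov_y"])/2)
    K=np.array([[f,0,p["cx"]],[0,f,p["cy"]],[0,0,1]])
    u,v=np.meshgrid(np.arange(w),np.arange(h))
    n=cv2.undistortPoints(np.stack([u,v],-1).reshape(-1,1,2).astype(float),K,np.array([p["k1"],0,0,0.])).reshape(h,w,2)
    P=np.concatenate([n*z[...,None],z[...,None]],-1)@att(p).T+np.array(p["origin"])
    P[z==0]=np.nan
    return P
E
python3 - <<'E'
from h import *
for n in ("scene","top"):
    p=env.capture(n); print(n,p["attitude"],p["origin"],p["fov_y"],p["k1"])
    cv2.imwrite(f"pics/{n}0.png",p["frame"][...,::-1])
    P=cloud(p); np.save(n+"_P.npy",P); np.save(n+"_f.npy",p["frame"])
    for t in ("box","lid_knob","small_lid_knob"):
        for d in env.masks_of(p,t):
            m=d["mask"]; print(t,round(d["conf"],2),np.round(d["extent"]),m.sum(),np.nanmedian(P[m],0).round(3),np.nanpercentile(P[m][:,2],[2,98]).round(3))
print(env.sense())
E
```

```text
scene [-1.92744034 -1.74126895  0.57057348] [1.11668245 0.08617422 0.97935624] 50.4900773723517 -0.06801572663618881
box 0.87 [153. 275.  84.  89.] 4126 [ 0.579 -0.153  0.051] [0.003 0.079]
lid_knob 0.79 [376. 164.  49.  36.] 1100 [0.26  0.468 0.009] [0.003 0.045]
lid_knob 0.67 [321. 225.  53.  46.] 1450 [0.458 0.275 0.009] [0.004 0.045]
lid_knob 0.57 [314. 163.  50.  32.] 1109 [0.244 0.281 0.009] [0.003 0.045]
small_lid_knob 0.6 [314. 284.  41.  42.] 1159 [0.635 0.219 0.009] [-0.002  0.046]
top [-2.1795066   2.19938385 -0.0573804 ] [0.35084539 0.171343   1.27234886] 42.22201383602215 0.017523728837342187
box 0.72 [428. 142.  91.  91.] 4747 [ 0.573 -0.156  0.047] [0.003 0.081]
lid_knob 0.96 [237. 294.  55.  47.] 2506 [0.234 0.281 0.01 ] [-0.     0.046]
lid_knob 0.86 [153. 287.  58.  53.] 2438 [0.25  0.471 0.01 ] [0.004 0.046]
lid_knob 0.59 [238. 200.  64.  65.] 2307 [0.447 0.275 0.01 ] [0.005 0.046]
{'time_s': 0.4, 'qpos': array([-1.23560071e+00,  1.23923244e-01,  1.65046080e+00, -2.23210623e-05,
        1.36748308e+00, -8.26447984e-02]), 'joint_vel': array([-0.0012016 , -0.0009274 , -0.00017228, -0.00128906,  0.00162034,
        0.0015933 ]), 'effort': array([ 3.89416673e-04, -4.16928792e+01, -3.59587920e+01,  7.74681126e-02,
        4.48018103e-02, -6.70616373e-05]), 'ee_pos': array([ 0.26367677, -0.59402947,  0.22248121]), 'eef_rot': array([-3.07301496e+00, -6.51528990e-01,  8.83542469e-05]), 'contact_force': array([ 0.25100855, -0.56708379,  0.91253755]), 'moment': array([-0.04225546,  0.05716741,  0.04334332]), 'grip_force': 0.0, 'opening': 1.0003650874524905}
```

View pics/top0.png

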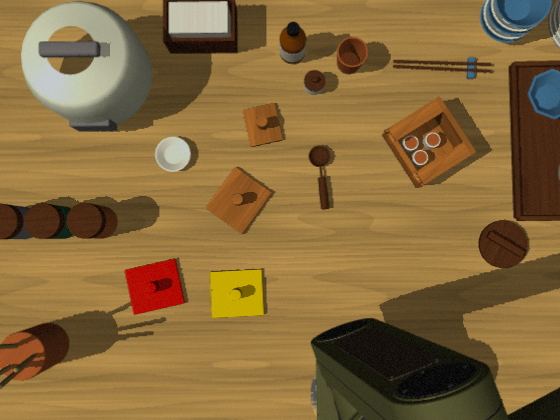

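View pics/scene0.png

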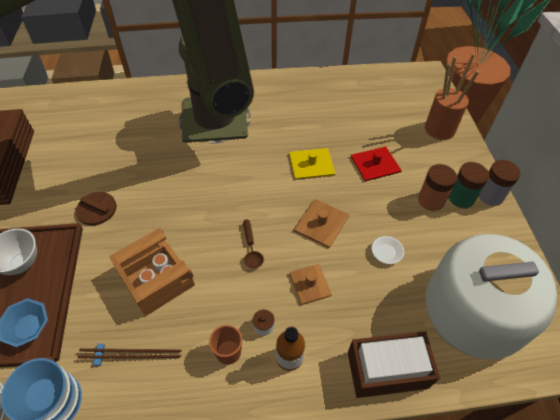

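The top view shows four lids with knobs: wooden at (240,200), smaller wooden at (264,124), yellow at (237,294) and red at (155,287). The larger wooden one, (240,200), is the target. The box is at (432,142). Next I'll check close crops and measure.

```bash
python3 - <<'E'
from h import *
P=np.load("top_P.npy"); f=np.load("top_f.npy")
def rect(m,n):
    q=P[m][:,:2].astype(np.float32); q=q[~np.isnan(q).any(1)]
    r=cv2.minAreaRect(q*1000); print(n,len(q),np.round(r[0],1),np.round(r[1],1),round(r[2],1)); print(np.round(cv2.boxPoints(r)))
vv,uu=np.mgrid[:420,:560]; Z=P[...,2]
def roi(a,b,c,d): return (uu>a)&(uu<b)&(vv>c)&(vv<d)
rgb=f.astype(int)
for n,w in (("large",(200,280,160,240)),("small",(240,290,98,150))):
    r=roi(*w); b=r&(Z>.006)&(Z<.014); 
    b=cv2.morphologyEx((r&(Z>.006)).astype(np.uint8),cv2.MORPH_OPEN,np.ones((3,3)))>0
    rect(b,n); k=r&(Z>.035); print("knob",k.sum(),np.nanmean(P[k],0).round(4),"board z",np.nanmedian(Z[b]).round(4))
r=roi(375,485,90,195); b=cv2.morphologyEx((r&(Z>.02)).astype(np.uint8),cv2.MORPH_OPEN,np.ones((3,3)))>0
rect(b,"box>20"); rect(r&(Z>.065),"box>65")
# height map crops
crop=lambda a:cv2.resize(a[85:200,375:485],None,fx=3.4,fy=3.4,interpolation=cv2.INTER_NEAREST)
hm=cv2.applyColorMap(np.nan_to_num(np.clip(Z/.09,0,1)*255).astype(np.uint8),cv2.COLORMAP_JET)
l=cv2.resize(f[95:245,195:295,::-1],None,fx=2.6,fy=2.6)
A=crop(f[...,::-1]);B=crop(hm)
o=np.hstack([A,B]); cv2.imwrite("pics/box.png",o); 
cv2.imwrite("pics/lid.png",l)
E
```

```text
large 2054 [447.2 276.2] [105.5 119.6] 54.0
[[368. 269.]
 [465. 198.]
 [527. 284.]
 [430. 354.]]
knob 103 [0.4468 0.276  0.0458] board z 0.0105
small 1131 [624.5 219.1] [90.2 77.5] 11.9
[[572. 248.]
 [588. 172.]
 [677. 190.]
 [661. 266.]]
knob 106 [0.6237 0.219  0.0452] board z 0.0106
box>20 3524 [ 570.5 -155.2] [151.5 141.5] 31.7
[[ 469. -135.]
 [ 543. -255.]
 [ 672. -176.]
 [ 598.  -55.]]
box>65 2192 [ 570.8 -155.2] [149.  141.3] 31.9
[[ 470. -135.]
 [ 545. -255.]
 [ 671. -176.]
 [ 597.  -56.]]
```

View pics/box.png

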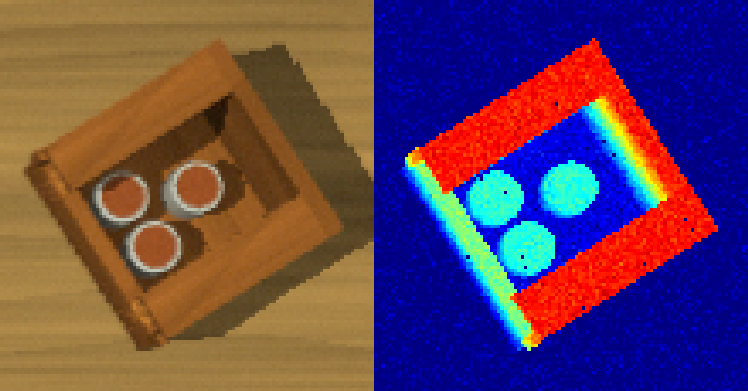

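View pics/lid.png

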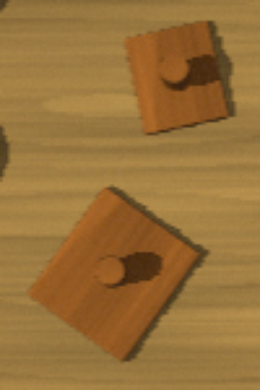

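The box crop shows the low open end at the left edge, facing +y/-x. The lips run down to the tall closed end at the right. The lid crop shows the large board (105×120) below the small one (90×78), both plain wood, so the choice holds. Measured values:
- **Lid:** knob at (0.447, 0.276), x axis at -36°.
- **Box:** x axis at -58.2°, origin at about (0.567, -0.150).

I'll close the jaws along the lid's x axis.

>>> {"fn": "step_arm", "kwargs": {"rows": [[0.01,0.048,0,0.029],[0.01,0.048,0,0.029],[0.01,0.048,0,0.029],[0.01,0.048,0,0.029],[0.01,0.048,0,0.029],[0.01,0.048,0,0.029],[0.01,0.048,0,0.029],[0.01,0.048,0,0.029],[0.01,0.048,0,0.029],[0.01,0.048,0,0.029],[0.01,0.048,0,0.029],[0.01,0.048,0,0.029]], "gripper": 1}}

```text
time_s: 1.9
ee_pos: [0.3838, -0.0165, 0.2231]
eef_rot: [2.913, 1.175, 0.002]
contact_force: [0.8, -0.2, 0.5]
opening: 1.001
grip_force: 0.0
```

>>> {"fn": "step_arm", "kwargs": {"rows": [[0.01,0.05,0,0.029],[0.01,0.05,0,0.029],[0.01,0.05,0,0.029],[0.01,0.05,0,0.029],[0.01,0.05,0,0.029],[0.01,0.03,0,0.029],[0,0,0,0],[0,0,0,0]]}}

```text
time_s: 2.9
ee_pos: [0.4435, 0.2615, 0.2225]
eef_rot: [2.801, 1.422, -0.001]
contact_force: [0.1, 0.1, 0.5]
opening: 1.003
grip_force: 0.0
```

>>> {"fn": "step_arm", "kwargs": {"rows": [[0.0035,0.0145,-0.03,0],[0,0,-0.035,0],[0,0,-0.035,0],[0,0,-0.035,0],[0,0,-0.025,0],[0,0,-0.02,0],[0,0,-0.01,0],[0,0,-0.009,0],[0,0,0,0],[0,0,0,0]]}}

```text
time_s: 4.15
ee_pos: [0.4478, 0.2766, 0.0244]
eef_rot: [2.801, 1.422, 0.002]
contact_force: [0.0, 0.3, -1.1]
opening: 1.0
grip_force: 0.0
```

>>> {"fn": "step_arm", "kwargs": {"rows": [[0,0,0,0],[0,0,0,0],[0,0,0,0],[0,0,0,0],[0,0,0,0],[0,0,0,0],[0,0,0,0],[0,0,0,0]], "gripper": -1, "grip_force": 25}}

```text
time_s: 5.15
ee_pos: [0.4472, 0.2764, 0.0236]
eef_rot: [-2.801, -1.422, 0.0]
contact_force: [0.2, -0.5, 0.2]
opening: 0.269
grip_force: 25.0
```

>>> {"fn": "step_arm", "kwargs": {"rows": [[0,0,0.01,0],[0,0,0.02,0],[0,0,0.03,0],[0,0,0.03,0],[0,0,0.02,0],[0,0,0.01,0],[0,0,0,0]]}}

```text
time_s: 6.02
ee_pos: [0.4474, 0.2765, 0.144]
eef_rot: [2.801, 1.422, 0.001]
contact_force: [0.1, 0.4, -1.4]
opening: 0.268
grip_force: 25.0
```

>>> {"fn": "step_arm", "kwargs": {"rows": [[0.002,-0.012,0,-0.017],[0.004,-0.024,0,-0.035],[0.005,-0.032,0,-0.035],[0.005,-0.032,0,-0.035],[0.005,-0.032,0,-0.035],[0.005,-0.032,0,-0.035],[0.005,-0.032,0,-0.035],[0.005,-0.032,0,-0.035],[0.005,-0.032,0,-0.035],[0.004,-0.028,0,-0.035],[0.002,-0.016,0,-0.035],[0.001,-0.006,0,-0.02]]}}

```text
time_s: 7.52
ee_pos: [0.4947, -0.0343, 0.1429]
eef_rot: [-3.023, -0.853, 0.002]
contact_force: [0.2, 0.7, -2.6]
opening: 0.268
grip_force: 25.0
```

>>> {"fn": "step_arm", "kwargs": {"rows": [[0,0,0,0],[0,0,0,0]]}}

```text
time_s: 7.78
ee_pos: [0.4951, -0.0329, 0.1436]
eef_rot: [-3.022, -0.859, 0.0]
contact_force: [-0.4, -0.8, -1.7]
opening: 0.269
grip_force: 25.0
```

```bash
cat > m.py <<'E'
from h import *
import sys
p=env.capture("top"); P=cloud(p); Z=P[...,2]; z0,z1=map(float,sys.argv[1:3])
s=env.sense(); t=s["ee_pos"]; print(t.round(4),s["eef_rot"].round(3),s["contact_force"].round(1))
m=(np.hypot(P[...,0]-t[0],P[...,1]-t[1])<.1)&(Z>z0)&(Z<z1)
print(m.sum(), cv2.minAreaRect((P[m][:,:2]*1000).astype(np.float32)),np.nanmedian(Z[m]))
for n in ("top","scene"):
    f=(p if n=="top" else env.capture(n))["frame"]; cv2.imwrite(f"pics/{n}_{sys.argv[3]}.png",f[...,::-1])
E
python3 m.py .115 .145 a
```

```text
[ 0.4951 -0.0329  0.1436] [-3.022 -0.859  0.   ] [-0.4 -0.  -0.8]
438 ((496.29913330078125, -32.91741943359375), (105.9344482421875, 118.9408950805664), 32.096248626708984) 0.1299038300592551
```

View pics/scene_a.png

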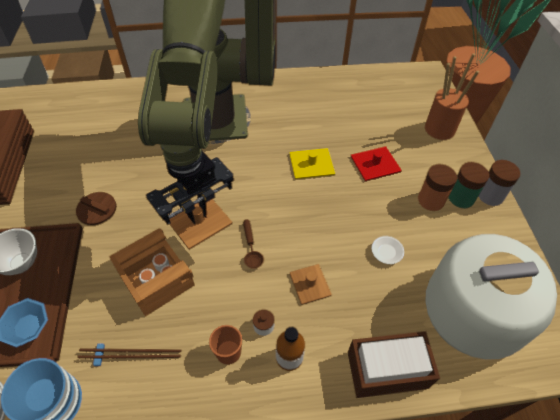

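The scene view shows the lid held level at (200,222), just before the box mouth at (150,270). It is aligned in yaw (-57.9°) and on the track's centre line, so I'll lower it and insert.

>>> {"fn": "step_arm", "kwargs": {"rows": [[0,0,-0.015,0],[0,0,-0.025,0],[0,0,-0.018,0],[0,0,-0.01,0],[0,0,0,0],[0,0,0,0]]}}

```text
time_s: 8.62
ee_pos: [0.4959, -0.0337, 0.0764]
eef_rot: [3.022, 0.857, 0.002]
contact_force: [0.6, 0.2, -0.6]
opening: 0.267
grip_force: 25.0
```

>>> {"fn": "step_arm", "kwargs": {"rows": [[0.0053,-0.0085,0,0],[0.0053,-0.0085,0,0],[0.0053,-0.0085,0,0],[0.0053,-0.0085,0,0],[0.0053,-0.0085,0,0],[0.0053,-0.0085,0,0],[0,0,0,0],[0,0,0,0]]}}

```text
time_s: 9.62
ee_pos: [0.5268, -0.0845, 0.0755]
eef_rot: [-3.022, -0.857, 0.001]
contact_force: [0.5, -0.4, -1.3]
opening: 0.272
grip_force: 25.0
```

```bash
python3 m.py .052 .066 b
```

```text
[ 0.5268 -0.0844  0.0755] [-3.022e+00 -8.570e-01  1.000e-03] [-0.2  0.  -0.7]
280 ((528.2177734375, -62.908172607421875), (115.11630249023438, 95.37250518798828), 38.54589080810547) 0.06168042724108613
```

View pics/scene_b.png

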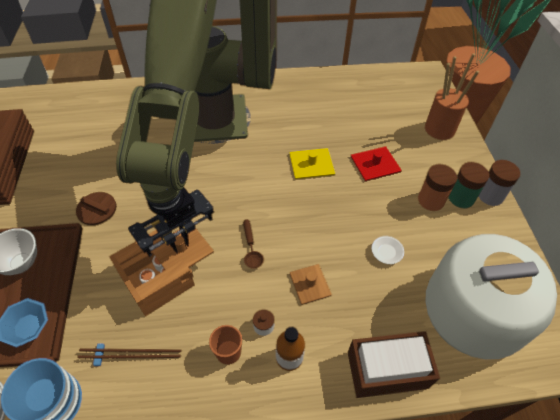

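The lid's front edge is entering under the lips, around (180,255) in the scene view, with no contact force. I'll keep sliding.

>>> {"fn": "step_arm", "kwargs": {"rows": [[0.0053,-0.0085,0,0],[0.0053,-0.0085,0,0],[0.0053,-0.0085,0,0],[0.0053,-0.0085,0,0],[0.0053,-0.0085,0,0],[0.0053,-0.0085,0,0],[0,0,0,0]]}}

```text
time_s: 10.6
ee_pos: [0.5592, -0.1363, 0.0757]
eef_rot: [3.023, 0.856, 0.0]
contact_force: [-0.3, -0.7, -0.4]
opening: 0.271
grip_force: 25.0
```

>>> {"fn": "step_arm", "kwargs": {"rows": [[0,0,-0.002,0],[0,0,-0.002,0],[0,0,0,0]]}}

```text
time_s: 10.98
ee_pos: [0.5584, -0.1352, 0.0713]
eef_rot: [-3.022, -0.858, 0.001]
contact_force: [-0.2, -0.2, -0.7]
opening: 0.268
grip_force: 25.0
```

>>> {"fn": "step_arm", "kwargs": {"rows": [[0.0026,-0.0043,0,0],[0.0026,-0.0043,0,0],[0.0016,-0.0026,0,0],[0,0,0,0]]}}

```text
time_s: 11.48
ee_pos: [0.5658, -0.1471, 0.0717]
eef_rot: [3.022, 0.857, 0.0]
contact_force: [0.6, -0.3, -1.5]
opening: 0.269
grip_force: 25.0
```

>>> {"fn": "step_arm", "kwargs": {"rows": [[0.001,-0.0017,0,0],[0.0005,-0.0009,0,0],[0,0,0,0]]}}

```text
time_s: 11.85
ee_pos: [0.5671, -0.1494, 0.0717]
eef_rot: [-3.022, -0.857, -0.0]
contact_force: [-0.3, 0.2, -0.9]
opening: 0.266
grip_force: 25.0
```

>>> {"fn": "step_arm", "kwargs": {"rows": [[0.0005,-0.0009,0,0],[0.0005,-0.0009,0,0],[0,0,0,0]]}}

```text
time_s: 12.22
ee_pos: [0.5682, -0.1513, 0.0717]
eef_rot: [3.022, 0.857, 0.0]
contact_force: [0.7, 0.3, -1.3]
opening: 0.269
grip_force: 25.0
```

>>> {"fn": "step_arm", "kwargs": {"rows": [[0.0005,-0.0009,0,0],[0.0005,-0.0009,0,0],[0,0,0,0]]}}

```text
time_s: 12.6
ee_pos: [0.569, -0.1523, 0.0716]
eef_rot: [-3.021, -0.856, 0.0]
contact_force: [-1.2, 3.9, 0.8]
opening: 0.27
grip_force: 25.0
```

The 4 N contact shows the closed end has been reached. Now I'll lower the lid onto the ledges, release it and rise.

>>> {"fn": "step_arm", "kwargs": {"rows": [[0,0,-0.0015,0],[0,0,-0.0013,0],[0,0,0,0]]}}

```text
time_s: 12.98
ee_pos: [0.5686, -0.1525, 0.0687]
eef_rot: [-3.021, -0.857, 0.002]
contact_force: [-2.8, 4.7, 1.6]
opening: 0.27
grip_force: 25.0
```

>>> {"fn": "step_arm", "kwargs": {"rows": [[0,0,0,0],[0,0,0,0],[0,0,0,0],[0,0,0,0]], "gripper": -0.05}}

```text
time_s: 13.48
ee_pos: [0.5693, -0.1533, 0.069]
eef_rot: [3.022, 0.857, 0.0]
contact_force: [0.2, 1.2, -0.3]
opening: 0.471
grip_force: 0.0
```

>>> {"fn": "step_arm", "kwargs": {"rows": [[0,0,0.005,0],[0,0,0.01,0],[0,0,0.02,0],[0,0,0.03,0],[0,0,0.04,0],[0,0,0.04,0],[0,0,0.04,0],[-0.02,0.03,0,0],[-0.03,0.05,0,0],[-0.03,0.05,0,0],[-0.03,0.05,0,0],[0,0,0,0]]}}

```text
time_s: 14.98
ee_pos: [0.4579, 0.0294, 0.2558]
eef_rot: [3.02, 0.864, 0.005]
contact_force: [-0.0, -0.6, -0.3]
opening: 0.472
grip_force: 0.0
```

>>> {"fn": "step_arm", "kwargs": {"rows": [[-0.03,0.05,0,0],[-0.03,0.05,0,0],[0,0.05,0,0],[0,0.05,0,0],[0,0,0,0]]}}

```text
time_s: 15.6
ee_pos: [0.3994, 0.2289, 0.255]
eef_rot: [-3.021, -0.863, -0.002]
contact_force: [-0.0, -1.0, -0.2]
opening: 0.474
grip_force: 0.0
```

```bash
python3 - <<'E'
from h import *
p=env.capture("top"); P=cloud(p); Z=P[...,2]
r=np.hypot(P[...,0]-.5685,P[...,1]+.152)
k=(r<.04)&(Z>.083); g=(r<.035)&(Z>.045)&(Z<.065)
c=np.nanmean(P[k],0); a=np.radians(-58.2); d=c[:2]-[.5675,-.150]
print("knob",k.sum(),c.round(4),"boxframe",np.round([d@[np.cos(a),np.sin(a)],d@[-np.sin(a),np.cos(a)]],4),"board z",np.nanmedian(Z[g]).round(4))
A=np.c_[P[g][:,:2],np.ones(g.sum())]; print("slope",np.linalg.lstsq(A,P[g][:,2],rcond=None)[0][:2].round(3))
s=(abs(P[...,0]-.624)<.05)&(abs(P[...,1]-.219)<.05)&(Z>.035); print("small",np.nanmean(P[s],0).round(4))
cv2.imwrite("pics/end.png",cv2.resize(p["frame"][85:200,375:485,::-1],None,fx=4,fy=4))
E
```

```text
knob 115 [ 0.5694 -0.1516  0.0912] boxframe [0.0024 0.0008] board z 0.0553
slope [-0.012 -0.003]
small [0.6235 0.2191 0.0456]
```

View pics/end.png

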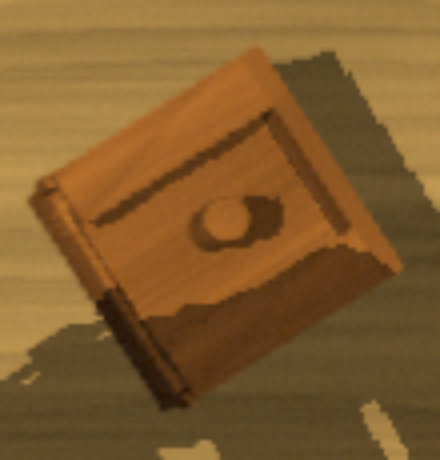

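The crop shows the box closed, with the knob centred at (225,222) and the lid fully under the lips. Every measurement is within tolerance.

```bash
python3 -c "
from workcell import env
print(env.sign_off())"
```

```text
the job is handed in; nothing more can be done
None
```

The larger lid is fully home in the box, level under both lips and let go; the smaller lid didn't move, and I handed the job in at about 15.7 s of the 37 s (no verdict returned).

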